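# Load the fittings canister and hold its bayonet lid half-turned

### The arm

A 6-joint arm with a two-finger parallel gripper is mounted at the origin on the work surface. World frame = base frame: x ahead of the robot, y to its left, z up, the work surface at z = 0. Lengths are in m, angles in rad, forces in N, time in s.
With the tool pointing down it reaches from about 0.3 to 0.875 m from the base axis. Payload 6.4 kg.
Tool frame: the origin (TCP) lies at the very end of the fingers, on their centre line; the grasp point (between the pads) lies 19 mm behind it; z points along the fingers, y is the line along which they close (so a half turn about z gives the same grasp; the last joint's range is limited). The gripper opens to 85 mm and grips with 20 to 120 N. Pads are 22 mm wide; open, the fingers measure 114 mm over their backs; the gripper's body (76 mm by 85 mm) begins 54 mm behind the grasp point. The pads swing forward as they close: fully open they stand 13 mm farther back than shut.
Start: joints at [-1.453, 0.181, 1.607, -0, 1.354, -0.206], TCP at [0.183, -0.545, 0.231] pointing down, gripper open.
Joint ranges: [-2.99, 2.99], [-0.89, 2.07], [0.3, 2.58], [-1.14, 4.28], [0, 2.63], [-3.12, 3.12]. Speed limits (rad/s): [2.57, 2.57, 3.01, 3.14, 3.14, 3.14].

### API

Orientations are given as a unit quaternion [w, x, y, z].
In Python, from bench import ctrl gives the robot as it stands.
- The arm moves only by the shell command python3 -m creep 'ROWS' [OPENING] [FORCE]. ROWS is JSON, a list of rows, each a list of 6 numbers: the shift along the tool's x, y, z in mm, then the turn, a rotation vector about the tool's x, y, z in rad. In form: [[tx, ty, tz, wx, wy, wz], ...]. A call has 1 to 12 rows; each row shifts and turns the commanded pose from where the row before left it, along the tool's axes as they then stand; what a row does not reach is not made up. A row lasts 1/8 s, in which the tool goes at most 62.5 mm and 10.7 degrees, less where a joint would pass 70% of its speed; a pose out of reach is approached as far as the arm can. A call is refused whole if a number of a shift passes 62.5 or a number of a turn 0.188, either way. A call with a gripper value outside its range is refused whole. OPENING is the finger opening in mm, from 0 to 85.4, set as the call begins (- or left out, the last holds). The fingers move at their own pace and stop on an object; FORCE is the grip in N (left out, the last holds). Time passes only in rows, so rows that do not move let the fingers close. It gives the time, the measured TCP pose, the force, the opening and the grip force at its end, in the units of the state.
- ctrl.observe(): the state, without advancing time (a new reading comes with each control period).
- ctrl.read_camera(name): name is "scene" or "top" or "wrist"; returns the picture (420x560x3 uint8, red, green, blue); there is no depth.
- ctrl.camera_info(name): a dict with "fx", "fy", "cx", "cy" (pixels), "k1" (the pictures are not rectified: a ray, as slopes to the right and down, at radius r is drawn at 1 + k1 r^2 times it, then the intrinsics apply), "rvec" (rotation vector, rad) and "tvec" (3), from world to camera coordinates, as OpenCV has them. Camera axes: x right, y down, z forward; pixel columns grow to the right and rows downward; lengths in m; the calibration is good to about 2 mm. A picture is of the moment at which its call begins: read the wrist's pose just before it. camera_info takes no time and is no camera call; for the wrist camera it gives the pose at the moment of the call.
- ctrl.job_done(): hands the job in; it is judged then, once.
Trained networks look in the newest picture that a camera, given by its name, has taken for a name from the list of things; names that differ only in an ending like _2 or _b are one class to them, and where a whole thing is asked for, a point or a joint stands for the part that bears it (a point fixed in the world has none). Each returns a list of dicts, best first, with "confidence" (0 to 1); they miss things now and then, are a little off and sometimes report something else, mostly with a low value. They report only what shows in the picture. A call takes as long as a camera call. They do not tell look-alikes from the thing itself.
- ctrl.outline_of(camera, target): "region" (420x560 bool, what is visible of it) and "position" ([row, column] in pixels, amid what is visible of it).
The state is a dict: "t": time; "qpos": joint angles; "dq": joint speeds; "joint_torque": joint torques, N m; "eef_pos": TCP position; "orientation": TCP orientation; "force": force on the tool from outside, world axes, zero at the start; "wrist_torque": the same for the moment, N m; "opening": finger opening in m; "gripper_force": force on a finger pad.
Only numpy, scipy, OpenCV 4.12 (cv2) and the standard library are available. Lean on these libraries where they do the work, as an engineer would, in place of code of your own. Each camera call takes 0.05 s, during which the arm holds its last target. There are 200 camera calls.

### The job

Put the three loose fittings (levelling foot, door buffer and angle bracket) into the steel canister. Then insert its bayonet lid all the way down through the gaps in the collar and twist it clockwise (seen from above) to half of its travel, well short of the lock click. Finish while still gripping the lid at that half-way position (a seal tie is threaded there), and leave the screwdriver, tape roll and carton where they are.

Things in the scene. Friction and masses are not known exactly. Their poses are not given: they have to be found in the camera images.
- canister: Upright round steel can screwed to the bench (cannot move), 100 mm outside diameter on a 124 mm foot disc, rim 125 mm high. Origin: centre of its underside; z up. Inside 94 mm wide, floor 7 mm above the bench. A long rib sticks out 16 mm under each of the two gaps in its collar, at the canister's +x and -x; the can is the same after a half turn.
- canister_mouth (a point): Centre of the mouth, on the canister's axis at rim height (125 mm), axes as the canister. A 6 mm thick aluminium collar flange, its top the rim, narrows the opening to 78 mm diameter, except at two gaps, one facing the other, about 21 mm wide, at the canister's +x and -x, that let the lid's lugs through.
- halfway_rib (a point): Outer top end of a short outside rib, 59 mm radius, 123 mm height, 0.655 rad clockwise (from above) of the +x gap: it marks half travel (another lies a half turn away). The inserted lid turns clockwise only (a stop allows 0.2 rad back): freely to about 0.84 rad, where sprung click balls resist its lugs; past 1.2 rad it clicks and locks; stop at 1.31 rad = full travel.
- lid: Loose bayonet lid, about 180 g, starts standing on its plug. Origin: centre of the plug's underside; z up. Plug 72 mm diameter, 0 to 16 mm height; cap disc 104 mm diameter, 16 to 22 mm. Two lugs on the plug, 12 mm wide, 2 to 8 mm high, reach to 43.5 mm radius along the lid's +x and -x; same after a half turn. Fully in, the cap rests on the rim: origin 109 mm above the canister's.
- lid_bar (a point): Point to grip, 46 mm above the lid's origin, on its axis: in the straight aluminium bar on the cap, 72 mm long along the lid's x (over the lugs), 18 mm wide (y), from 22 to 56 mm above the lid's origin. With the bar along the canister's x the lugs fit the gaps; when fully in they have 2 mm of play below the flange.
- levelling_foot: Cabinet levelling foot standing on its base: black rubber disc 40 mm diameter and 10 mm high, a 22 mm nut above it to 15 mm, and an upright steel stem 16 mm diameter up to 52 mm height. Origin: centre of the underside; z up. 70 g.
- door_buffer: Black rubber door buffer, a slightly tapered plug 34 mm diameter at the foot, 32 mm at 26 mm height, 26 mm at its 34 mm high top, standing. Origin: centre of the underside; z up. 50 g.
- angle_bracket: Thick aluminium L bracket standing on one leg: the foot leg lies on the bench, 44 mm long along its x axis (-22 to +22 mm), 24 mm wide (y), 8 mm thick; the upright leg is 8 mm thick, from x = -22 to -14 mm, 24 mm wide, up to 45 mm height. Origin: centre of the foot leg's underside; z up. 50 g.
- screwdriver: Bystander: screwdriver lying on the bench beyond the canister. Leave it alone. Origin near the middle of its underside.
- tape_roll: Bystander: roll of paper tape lying flat, 90 mm outside diameter, 25 mm high, beyond the canister. Leave it alone. Origin: centre of the underside.
- hinge_carton: Bystander: closed cardboard carton 60 x 90 x 35 mm. Leave it alone. Origin: centre of the underside.
Things that resemble listed ones, but are neither listed nor needed, are in the scene too. Of the things like the lid, leave any that is purple; of the rest the smaller one is meant. What is shaped like the levelling_foot but purple is not meant.

How it is judged:
By the outcome, as a careful person would: the job done as asked, in the order asked, and still so for the second after the job is handed in, while the arm keeps its last pose, push and grip.
It also fails if it takes over 72 s, if anything falls off the work surface, if the arm or the gripper's body presses on something with over 40 N, if the wrist force passes 120 N, or if a joint passes its speed limit or range.

## Working session

There is one attempt and no reset: what is moved stays moved. The work goes in short steps, Python scripts to look and compute and a shell command to move; the robot and the scene stay as the last step left them, time stands still between calls to the robot, and variables do not carry over. Pictures are saved under pics/ and viewed, at most 10 in all, crops included, and the job is handed in when it is done.

```bash
mkdir -p pics; ls
cat > h.py <<'E'
import numpy as np, cv2
from bench import ctrl
def snap(cam,fn=None):
    info=ctrl.camera_info(cam); im=ctrl.read_camera(cam)
    if fn: cv2.imwrite('pics/'+fn,cv2.cvtColor(im,cv2.COLOR_RGB2BGR))
    return im,info
def ray(info,px):  # px = [row,col]
    v=np.array([(px[1]-info['cx'])/info['fx'],(px[0]-info['cy'])/info['fy']]); u=v.copy()
    for _ in range(20): u=v/(1+info['k1']*(u@u))
    R=cv2.Rodrigues(np.array(info['rvec'],float))[0]; t=np.array(info['tvec'],float)
    return -R.T@t, R.T@np.array([u[0],u[1],1.])
def at_z(info,px,z):
    c,d=ray(info,px); return c+d*(z-c[2])/d[2]
def proj(info,P):
    R=cv2.Rodrigues(np.array(info['rvec'],float))[0]; p=R@np.array(P,float)+np.array(info['tvec'],float)
    u=p[:2]/p[2]; u=u*(1+info['k1']*(u@u))
    return np.array([info['cy']+info['fy']*u[1],info['cx']+info['fx']*u[0]])
E
python3 - <<'E'
from h import *
for c in ['top','scene']:
    im,info=snap(c,c+'0.png'); print(c,{k:np.round(v,3).tolist() for k,v in info.items()})
    for n in ['canister','lid','levelling_foot','door_buffer','angle_bracket','screwdriver','tape_roll','hinge_carton','lid_bar','halfway_rib']:
        for r in ctrl.outline_of(c,n): print(n,round(r['confidence'],2),np.round(r['position']),r['region'].sum(), np.round(at_z(info,r['position'],0.02),3))
print(ctrl.observe())
E
```

```text
pics
top {'fx': 426.776, 'fy': 426.776, 'cx': 275.527, 'cy': 210.262, 'k1': -0.084, 'rvec': [2.148, -2.198, 0.077], 'tvec': [0.035, 0.573, 1.343]}
canister 0.56 [230. 287.] 1231 [ 0.509 -0.013  0.02 ]
lid 0.96 [277. 209.] 824 [0.367 0.238 0.02 ]
lid 0.89 [230. 192.] 821 [0.517 0.291 0.02 ]
lid 0.57 [225. 141.] 1334 [0.536 0.459 0.02 ]
levelling_foot 0.53 [251. 411.] 125 [ 0.434 -0.41   0.02 ]
door_buffer 0.5 [203. 357.] 80 [ 0.593 -0.242  0.02 ]
angle_bracket 0.67 [234. 286.] 1167 [ 0.498 -0.011  0.02 ]
screwdriver 0.75 [144. 335.] 296 [ 0.788 -0.177  0.02 ]
screwdriver 0.39 [227. 194.] 776 [0.526 0.287 0.02 ]
tape_roll 0.59 [147. 260.] 445 [0.782 0.067 0.02 ]
hinge_carton 0.74 [158. 182.] 563 [0.753 0.323 0.02 ]
lid_bar 0.85 [225. 146.] 1326 [0.536 0.442 0.02 ]
lid_bar 0.84 [274. 215.] 800 [0.374 0.218 0.02 ]
lid_bar 0.67 [235. 195.] 815 [0.5   0.283 0.02 ]
halfway_rib 0.84 [234. 284.] 1182 [ 0.499 -0.005  0.02 ]
scene {'fx': 391.988, 'fy': 391.988, 'cx': 277.195, 'cy': 198.936, 'k1': -0.048, 'rvec': [2.437, 0.745, -0.219], 'tvec': [-0.487, -0.188, 1.2]}
canister 0.69 [203. 244.] 26
[... 777 characters left out ...]
array([-1.45329218e+00,  1.80829022e-01,  1.60700545e+00, -1.77190331e-06,
        1.35378846e+00, -2.06302108e-01]), 'dq': array([ 1.00427990e-03,  1.00655815e-03, -9.00613248e-04, -6.26343541e-04,
        6.84801656e-05,  1.21204075e-03]), 'joint_torque': array([ 1.16014244e-04, -4.44843471e+01, -3.51690066e+01, -4.91743558e-04,
        4.50246453e-04,  1.14420089e-05]), 'eef_pos': array([ 0.18296835, -0.54512556,  0.23126948]), 'orientation': array([-1.51625900e-05,  9.86922262e-01,  1.61196924e-01, -1.92376887e-07]), 'force': array([-0.07873745,  0.67008593, -0.43712204]), 'wrist_torque': array([-0.0473165 ,  0.02795588, -0.00830792]), 'gripper_force': 0.0, 'opening': 0.0850781736993694}
```

View pics/top0.png

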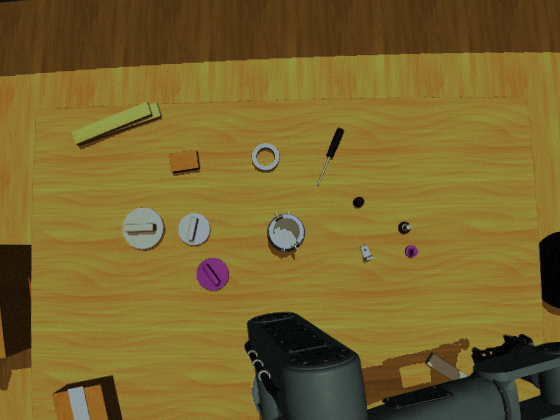

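View pics/scene0.png

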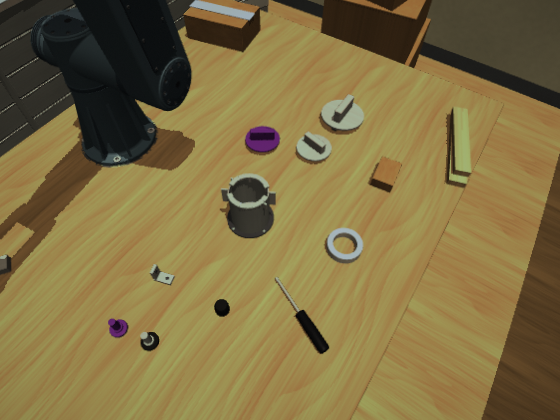

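Top view: the lid candidates are purple (213,274), small pale (194,229) and large pale (143,229), given as column,row. Purple is ruled out and the small pale one at (194,229) is the smaller of the rest, so that is the lid. The levelling foot candidates are black (405,228) and purple (411,252); purple is excluded, so it is the black one. I'll confirm both in one enlarged crop.

```bash
python3 - <<'E'
import cv2,numpy as np
s=cv2.imread('pics/scene0.png')
a=cv2.resize(s[85:185,230:410],None,fx=4,fy=4,interpolation=cv2.INTER_CUBIC)[:, :720]
b=cv2.resize(s[255:355,95:245],None,fx=4,fy=4,interpolation=cv2.INTER_CUBIC)
c=np.hstack([cv2.resize(a,(410,228)),cv2.resize(b,(342,228))]); cv2.imwrite('pics/crop0.png',c)
from h import *
i=ctrl.camera_info('wrist'); c0,d=ray(i,[210,280]); print(c0,d, ray(i,[0,280])[1],ray(i,[210,0])[1])
E
python3 -m creep '[[0,0,-50,0,0,0.161],[0,0,-50,0,0,0.161],[45,-35,0,0,0,0],[45,-35,0,0,0,0],[45,-35,0,0,0,0],[45,-35,0,0,0,0],[45,-35,0,0,0,0],[45,-35,0,0,0,0],[45,-35,0,0,0,0],[0,0,0,0,0,0]]'
```

```text
[ 0.25862186 -0.51803364  0.37331639] [-0.31972755 -0.08690756 -0.94387123] [ 0.21890388  0.09372632 -1.13201792] [-0.57583686  0.67650333 -0.9439018 ]
t: 2.35
eef_pos: [0.5, -0.2965, 0.3311]
orientation: [-0.0, 1.0, 0.004, 0.0]
force: [-0.9, -0.6, -0.6]
opening: 0.0856
gripper_force: 0.0
```

View pics/crop0.png

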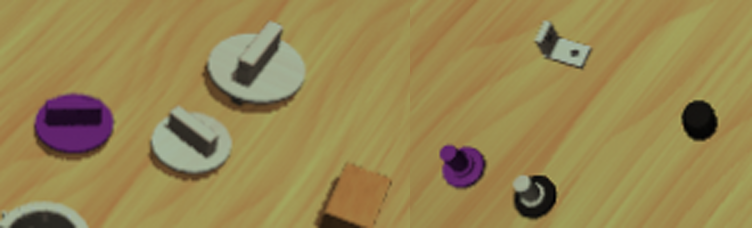

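The crop confirms it: the lid is the smaller pale one, crop (190,143), and the levelling foot is the black one with a steel stem, crop (535,193). Next I measure the fittings from the wrist camera with silhouette fits.

```bash
cat > fit.py <<'E'
from h import *
from scipy.optimize import minimize
def ring(r,z,n=40):
    a=np.linspace(0,2*np.pi,n,endpoint=False); return np.c_[r*np.cos(a),r*np.sin(a),0*a+z]
def cyl(r1,z1,r2,z2): return np.vstack([ring(r1,z1),ring(r2,z2)])
def box(x0,x1,y0,y1,z0,z1): return np.array([[x,y,z] for x in(x0,x1) for y in(y0,y1) for z in(z0,z1)],float)
M={'levelling_foot':[cyl(20,0,20,10),cyl(11,10,11,15),cyl(8,15,8,52)],
'door_buffer':[cyl(17,0,16,26),cyl(16,26,13,34)],
'angle_bracket':[box(-22,22,-12,12,0,8),box(-22,-14,-12,12,0,45)],
'lid':[cyl(36,0,36,16),cyl(52,16,52,22),box(-36,36,-9,9,22,56)],
'canister':[cyl(62,0,62,6),cyl(50,6,50,125)]}
def mask(info,name,x,y,yaw,z=0,S=4):
    c,s=np.cos(yaw),np.sin(yaw); m=np.zeros((420*S//2,560*S//2),np.uint8)
    for P in M[name]:
        Q=np.c_[x+(c*P[:,0]-s*P[:,1])/1e3,y+(s*P[:,0]+c*P[:,1])/1e3,z+P[:,2]/1e3]
        px=np.array([proj(info,q) for q in Q])[:,::-1]*S/2
        cv2.fillConvexPoly(m,cv2.convexHull(np.round(px*16).astype(np.int32)),255,shift=4)
    return cv2.GaussianBlur(cv2.resize(m,(560,420),interpolation=cv2.INTER_AREA).astype(np.float32)/255,(0,0),1)
def fit(name,views,x0,yaws=(0,)):
    # views: list of (info, region)
    T=[(i,cv2.GaussianBlur(r.astype(np.float32),(0,0),1)) for i,r in views]
    def cost(p):
        c=0
        for i,t in T:
            m=mask(i,name,p[0],p[1],p[2] if len(p)>2 else 0); c+=1-np.minimum(m,t).sum()/np.maximum(m,t).sum()
        return c/len(T)
    best=None
    for y in yaws:
        p0=np.array([x0[0],x0[1]]+([y] if len(yaws)>1 else []))
        sim=np.vstack([p0]+[p0+d for d in np.diag([.008,.008]+[.3]*(len(p0)-2))])
        r=minimize(cost,p0,method='Nelder-Mead',options=dict(initial_simplex=sim,xatol=2e-4,fatol=1e-4,maxiter=90))
        if best is None or r.fun<best.fun: best=r
    return best.x.round(4),round(best.fun,3)
E
python3 - <<'E'
from fit import *
im,info=snap('wrist','w1.png')
W=info
for n,yw in [('levelling_foot',(0,)),('door_buffer',(0,)),('angle_bracket',(0,1.57,3.14,-1.57))]:
    for r in ctrl.outline_of('wrist',n):
        p=at_z(W,r['position'],0.02); print(n,round(r['confidence'],2),np.round(r['position']),r['region'].sum(),p.round(3))
        if r['confidence']>.4: print('   fit',fit(n,[(W,r['region'])],p,yw))
E
```

```text
levelling_foot 0.86 [199. 370.] 669 [ 0.437 -0.407  0.02 ]
   fit (array([ 0.433 , -0.4101]), np.float64(0.132))
levelling_foot 0.56 [145. 359.] 691 [ 0.51  -0.387  0.02 ]
   fit (array([ 0.5096, -0.3902]), np.float64(0.133))
door_buffer 0.6 [ 75. 246.] 604 [ 0.593 -0.244  0.02 ]
   fit (array([ 0.5971, -0.2443]), np.float64(0.126))
door_buffer 0.5 [154.  52.] 11115 [0.497 0.012 0.02 ]
   fit (array([0.5305, 0.049 ]), np.float64(0.914))
angle_bracket 0.77 [202. 260.] 727 [ 0.433 -0.26   0.02 ]
   fit (array([ 0.4353, -0.2622,  0.3146]), np.float64(0.081))
```

View pics/w1.png

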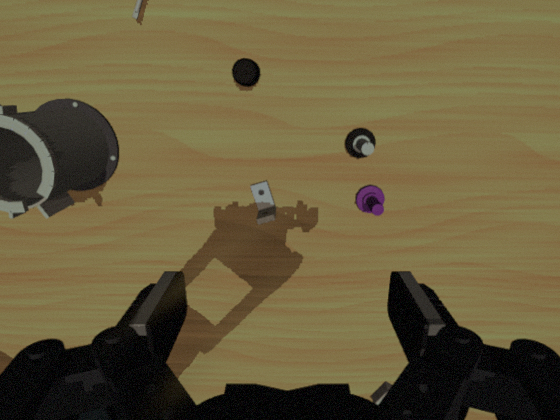

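w1: buffer at (246,72), black foot at (360,143) and bracket at (262,200), with the upright leg towards the robot. The canister is at the left edge. The fits agree with the given sizes. Next: go down on the levelling foot's stem.

```bash
python3 -m creep '[[4.5,47,20,0,0,0],[4.5,47,20,0,0,0],[0,0,60,0,0,0],[0,0,60,0,0,0],[0,0,60,0,0,0],[0,0,60,0,0,0],[0,0,33,0,0,0],[0,0,0,0,0,0]]' 60 && python3 -m creep '[[0,0,0,0,0,0],[0,0,0,0,0,0],[0,0,0,0,0,0],[0,0,0,0,0,0]]' 0 50
```

```text
t: 3.55
eef_pos: [0.5036, -0.3927, 0.015]
orientation: [-0.003, 1.0, -0.0, -0.002]
force: [-0.5, -0.9, 0.4]
opening: 0.0603
gripper_force: 0.0
t: 4.05
eef_pos: [0.5078, -0.395, 0.0209]
orientation: [0.002, 1.0, 0.001, 0.001]
force: [-2.1, 0.0, 6.3]
opening: 0.0147
gripper_force: 48.9
```

```bash
python3 -m creep '[[0,0,-55,0,0,0],[0,0,-55,0,0,0],[-10,-55,-25,0,0,0],[-10,-55,-25,0,0,0],[-10,-55,-25,0,0,0],[-10,-55,-25,0,0,0],[-10,-55,-25,0,0,0],[-10,-55,-25,0,0,0],[-10,-55,-25,0,0,0],[0,0,0,0,0,0],[0,0,0,0,0,0]]'
python3 - <<'E'
from fit import *
im,info=snap('wrist','w2.png')
for r in ctrl.outline_of('wrist','canister'):
    p=at_z(info,r['position'],0.06); print('w',round(r['confidence'],2),r['region'].sum(),p.round(3))
ti,tinfo=snap('top'); V=ctrl.outline_of('top','canister')
si,sinfo=snap('scene'); U=ctrl.outline_of('scene','canister')
for i,v in((tinfo,V),(sinfo,U)):
    if v: print(v[0]['confidence'],fit('canister',[(i,v[0]['region'])],(0.5,-.01)))
print(ctrl.observe()['eef_pos'])
cv2.imwrite('pics/w2b.png',cv2.resize(cv2.cvtColor(im,cv2.COLOR_RGB2BGR),(784,588),interpolation=cv2.INTER_CUBIC))
E
```

```text
t: 5.42
eef_pos: [0.436, -0.0087, 0.3037]
orientation: [0.0, 1.0, 0.001, 0.001]
force: [-0.4, -0.1, -0.9]
opening: 0.0148
gripper_force: 49.1
w 0.65 11280 [ 0.504 -0.006  0.06 ]
0.86 (array([ 0.5175, -0.0172]), np.float64(0.483))
0.65 (array([ 0.5037, -0.0059]), np.float64(0.084))
[ 0.43590167 -0.00951597  0.30264648]
```

View pics/w2b.png

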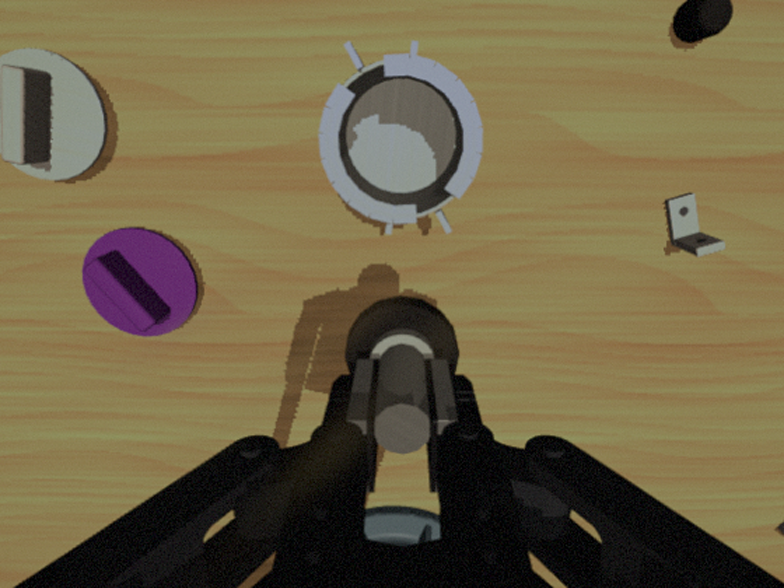

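w2 (1.4x): the canister's mouth is at (401,137). Its long ribs are at (353,55) and (445,222), and the short half-way ribs at (414,48) and (390,228). The foot is held upright. I'll now measure the centre and the gap angle precisely.

```bash
cat > can.py <<'E'
from h import *
from scipy.optimize import least_squares
def plane(im,info,cx,cy,z,half=.075,res=.0005):
    n=int(2*half/res)+1; g=np.linspace(-half,half,n)
    mp=np.zeros((n,n,2),np.float32)
    for a in range(n):
        for b in range(n):
            r=proj(info,[cx+half-a*res,cy+half-b*res,z]); mp[a,b]=r[::-1]
    return cv2.remap(im,mp[...,0],mp[...,1],cv2.INTER_LINEAR)
E
python3 - <<'E'
from can import *
im,info=snap('wrist','w3.png')
x,y=.504,-.006
P=plane(im,info,x,y,.125); cv2.imwrite('pics/plane.png',cv2.cvtColor(cv2.resize(P,(602,602)),cv2.COLOR_RGB2BGR)[:600,:600])
P2=plane(im,info,x,y,.125); g=P2.min(2).astype(np.uint8)
print(np.percentile(g,[10,50,90]))
t,bw=cv2.threshold(g,0,255,cv2.THRESH_BINARY+cv2.THRESH_OTSU); print('otsu',t)
# bright blue-ish collar: blue channel high vs wood
m=((P2[...,2].astype(int)>120)).astype(np.uint8)*255
m=cv2.morphologyEx(m,cv2.MORPH_OPEN,np.ones((9,9)))
cv2.imwrite('pics/m.png',m)
ys,xs=np.nonzero(m); 
W=np.c_[x+.075-ys*.0005,y+.075-xs*.0005]
# outer edge: rays from centre
c=np.array([x,y])
for it in range(5):
    d=W-c; a=np.arctan2(d[:,1],d[:,0]); r=np.hypot(*d.T)
    b=((a+np.pi)/(2*np.pi)*72).astype(int)%72
    ro=np.array([np.max(r[b==k][r[b==k]<.053],initial=0) for k in range(72)]); 
    ri=np.array([np.min(r[b==k][r[b==k]>.033],initial=9) for k in range(72)])
    an=(np.arange(72)+.5)/72*2*np.pi-np.pi
    ok=(ro>.044)
    f=least_squares(lambda p:np.hypot(c[0]+ro[ok]*np.cos(an[ok])-p[0],c[1]+ro[ok]*np.sin(an[ok])-p[1])-p[2],[*c,.05],loss='soft_l1',f_scale=.0005)
    c=f.x[:2]
print('outer',f.x.round(4)); 
ok=(ri<.042)
f2=least_squares(lambda p:np.hypot(c[0]+ri[ok]*np.cos(an[ok])-p[0],c[1]+ri[ok]*np.sin(an[ok])-p[1])-p[2],[*c,.039],loss='soft_l1',f_scale=.0005)
print('inner',f2.x.round(4)); print('deg:ri',[(int(np.degrees(q)),round(1e3*v)) for q,v in zip(an,ri) if v>.042])
E
```

```text
[ 75.  83. 143.]
otsu 109.0
outer [ 0.5041 -0.0064  0.0512]
inner [ 0.5039 -0.0064  0.0392]
deg:ri [(-162, 9000), (-157, 9000), (-152, 9000), (-147, 9000), (-142, 9000), (-137, 9000), (17, 9000), (22, 9000), (27, 9000), (32, 9000), (37, 9000), (42, 47)]
```

View pics/plane.png

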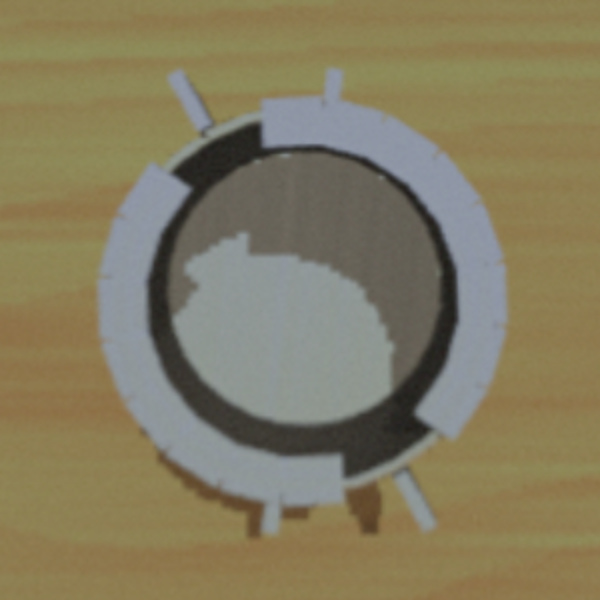

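The mouth's centre is (0.504, -0.0064) with inner radius 39.2 mm, against 39 given. From the gap edges and ribs the canister's yaw is about 0.515 rad, so half-way is about -0.14 rad. Now I place the foot, offset a little towards +x.

```bash
python3 -m creep '[[39,-1.5,0,0,0,0],[39,-1.5,0,0,0,0],[0,0,55,0,0,0],[0,0,55,0,0,0],[0,0,55,0,0,0],[0,0,45,0,0,0],[0,0,0,0,0,0],[0,0,0,0,0,0]]' && python3 -m creep '[[0,0,0,0,0,0],[0,0,0,0,0,0]]' 28
```

```text
t: 6.78
eef_pos: [0.5152, -0.0061, 0.0948]
orientation: [0.0, 1.0, 0.001, 0.001]
force: [0.9, 0.1, 0.5]
opening: 0.0145
gripper_force: 49.0
t: 7.02
eef_pos: [0.5154, -0.0059, 0.0952]
orientation: [0.0, 1.0, 0.001, 0.002]
force: [0.4, 0.1, -0.1]
opening: 0.0282
gripper_force: 0.0
```

```bash
python3 -m creep '[[0,0,-55,0,0,0],[0,0,-55,0,0,0],[16.4,47.6,0,0,0,0],[16.4,47.6,0,0,0,0],[16.4,47.6,0,0,0,0],[16.4,47.6,0,0,0,0],[16.4,47.6,0,0,0,0],[0,0,50,0,0,0],[0,0,50,0,0,0],[0,0,50,0,0,0],[0,0,40,0,0,0],[0,0,0,0,0,0]]' 28 && python3 -m creep '[[0,0,0,0,0,0],[0,0,0,0,0,0]]' 66
python3 - <<'E'
from fit import *
im,info=snap('wrist','w4.png')
for r in ctrl.outline_of('wrist','door_buffer'):
    p=at_z(info,r['position'],0.02); print(round(r['confidence'],2),r['region'].sum(),np.round(r['position']),p.round(3))
im,info=snap('wrist')
for r in ctrl.outline_of('wrist','angle_bracket')[:1]:
    p=at_z(info,r['position'],0.02); print(round(r['confidence'],2),r['region'].sum(),p.round(3),fit('angle_bracket',[(info,r['region'])],p,(0,.6)))
E
```

```text
t: 8.52
eef_pos: [0.5982, -0.2446, 0.0147]
orientation: [0.001, 1.0, 0.001, 0.002]
force: [0.5, -0.7, 0.5]
opening: 0.0285
gripper_force: 101.5
t: 8.78
eef_pos: [0.5965, -0.2433, 0.0137]
orientation: [0.0, 1.0, 0.001, 0.0]
force: [0.2, -0.0, 0.4]
opening: 0.0638
gripper_force: 0.0
0.63 5846 [286. 290.] [ 0.593 -0.243  0.02 ]
0.58 233 [14.  4.] [ 0.701 -0.143  0.02 ]
```

I left the opening at 28 mm on the way down, so the fingers wedged over the buffer's tapered top. The forces stayed small, the buffer is still centred between the fingers, and the gripper is open again. I'll go down the rest of the way and close.

```bash
python3 -m creep '[[0,0,10,0,0,0],[0,0,0,0,0,0]]' 66 && python3 -m creep '[[0,0,0,0,0,0],[0,0,0,0,0,0],[0,0,0,0,0,0],[0,0,0,0,0,0]]' 0 50
```

```text
t: 9.22
eef_pos: [0.5954, -0.2428, 0.0018]
orientation: [-0.001, 1.0, 0.001, -0.001]
force: [-0.2, -0.2, 0.0]
opening: 0.0661
gripper_force: 0.0
t: 9.72
eef_pos: [0.5967, -0.2436, 0.0036]
orientation: [0.0, 1.0, 0.001, 0.0]
force: [-0.1, -0.4, 1.3]
opening: 0.0313
gripper_force: 49.7
```

```bash
python3 -m creep '[[0,0,-55,0,0,0],[0,0,-55,0,0,0],[0,0,-60,0,0,0],[-20.6,-47.4,0,0,0,0],[-20.6,-47.4,0,0,0,0],[-20.6,-47.4,0,0,0,0],[-20.6,-47.4,0,0,0,0],[-20.6,-47.4,0,0,0,0],[0,0,42,0,0,0],[0,0,0,0,0,0],[0,0,0,0,0,0]]' && python3 -m creep '[[0,0,0,0,0,0],[0,0,0,0,0,0],[0,0,0,0,0,0]]' 60
```

```text
t: 11.1
eef_pos: [0.4936, -0.0071, 0.1321]
orientation: [0.0, 1.0, 0.001, 0.0]
force: [-0.2, -0.2, -0.1]
opening: 0.0312
gripper_force: 49.8
t: 11.48
eef_pos: [0.4934, -0.0069, 0.1318]
orientation: [0.0, 1.0, 0.001, 0.0]
force: [-0.2, -0.5, -0.0]
opening: 0.0596
gripper_force: 0.0
```

```bash
python3 -m creep '[[0,0,-50,0,0,0],[0,0,-20,0,0,0],[-18.6,51.6,0,0,0,0],[-18.6,51.6,0,0,0,0],[-18.6,51.6,0,0,0,0],[-18.6,51.6,0,0,0,0],[-18.6,51.6,0,0,0,0],[0,0,0,0,0,-0.157],[0,0,0,0,0,-0.157],[0,0,0,0,0,0],[0,0,0,0,0,0]]'
python3 - <<'E'
from fit import *
im,info=snap('wrist','w5.png')
for r in ctrl.outline_of('wrist','angle_bracket'):
    p=at_z(info,r['position'],0.02); print(round(r['confidence'],2),r['region'].sum(),np.round(r['position']),p.round(3))
    if r['confidence']>.4: print(fit('angle_bracket',[(info,r['region'])],(.435,-.262),(0.3,.6)))
s=ctrl.observe();print(s['eef_pos'],s['orientation'],s['qpos'])
E
```

```text
t: 12.85
eef_pos: [0.4005, -0.2647, 0.2014]
orientation: [0.0, 0.988, 0.156, 0.0]
force: [-0.0, -0.1, -0.4]
opening: 0.0601
gripper_force: 0.0
0.85 1408 [146. 299.] [ 0.431 -0.265  0.02 ]
(array([ 0.4337, -0.262 ,  0.3174]), np.float64(0.058))
[ 0.40056896 -0.26457126  0.20136294] [5.29408765e-05 9.87676772e-01 1.56507481e-01 2.47501230e-05] [-8.31621905e-01 -4.80117217e-03  1.87046865e+00 -1.76152689e-05
  1.27580952e+00  4.24872424e-01]
```

```bash
python3 -m creep '[[20.4,7.8,30,0,0,0],[0,0,55,0,0,0],[0,0,55,0,0,0],[0,0,45,0,0,0],[0,0,13,0,0,0],[0,0,0,0,0,0]]' 60 && python3 -m creep '[[0,0,0,0,0,0],[0,0,0,0,0,0],[0,0,0,0,0,0],[0,0,0,0,0,0]]' 0 50
```

```text
t: 13.7
eef_pos: [0.4223, -0.2657, 0.0033]
orientation: [-0.0, 0.988, 0.157, -0.0]
force: [0.3, -1.2, 0.8]
opening: 0.0605
gripper_force: 0.0
t: 14.2
eef_pos: [0.4234, -0.2669, 0.0052]
orientation: [0.001, 0.988, 0.157, 0.001]
force: [-0.8, 0.7, 5.5]
opening: 0.0232
gripper_force: 48.7
```

```bash
python3 -m creep '[[0,0,-55,0,0,0],[0,0,-60,0,0,0],[0,0,-60,0,0,0],[29.1,-44.4,0,0,0,0],[29.1,-44.4,0,0,0,0],[29.1,-44.4,0,0,0,0],[29.1,-44.4,0,0,0,0],[29.1,-44.4,0,0,0,0],[0,0,0,0,0,0],[0,0,55,0,0,0],[0,0,15,0,0,0],[0,0,0,0,0,0]]' && python3 -m creep '[[0,0,0,0,0,0],[0,0,0,0,0,0],[0,0,0,0,0,0]]' 31
```

```text
t: 15.7
eef_pos: [0.4908, -0.0102, 0.1079]
orientation: [-0.0, 0.988, 0.157, -0.001]
force: [-0.1, -0.5, 0.1]
opening: 0.0234
gripper_force: 49.2
t: 16.08
eef_pos: [0.4923, -0.0099, 0.1093]
orientation: [0.0, 0.988, 0.157, 0.001]
force: [-0.4, -0.5, -0.0]
opening: 0.0311
gripper_force: 0.0
```

```bash
python3 -m creep '[[0,0,-55,0,0,0],[0,0,-55,0,0,0],[0,0,-55,0,0,0.157],[0,0,-55,0,0,0.157],[-20,-55,-10,0,0,0],[-30,-50,-10,0,0,0],[0,0,0,0,0,0],[0,0,0,0,0,0]]' 80
python3 - <<'E'
from fit import *
im,info=snap('wrist','w6.png')
for r in ctrl.outline_of('wrist','lid'):
    p=at_z(info,r['position'],0.03); print(round(r['confidence'],2),r['region'].sum(),np.round(r['position']),p.round(3))
    if abs(p[0]-.52)<.04 and abs(p[1]-.29)<.04: print(fit('lid',[(info,r['region'])],p,(0,.8,1.6,2.4)))
cv2.imwrite('pics/w6b.png',cv2.resize(cv2.cvtColor(im,cv2.COLOR_RGB2BGR),(784,588),interpolation=cv2.INTER_CUBIC))
E
```

```text
t: 17.08
eef_pos: [0.4415, 0.0953, 0.3486]
orientation: [0.0, 1.0, 0.001, 0.001]
force: [0.2, 0.1, -0.3]
opening: 0.0802
gripper_force: 0.0
0.92 5252 [85. 23.] [0.525 0.428 0.03 ]
0.85 5390 [ 83. 138.] [0.526 0.282 0.03 ]
(array([ 0.5212,  0.289 , -0.0484]), np.float64(0.044))
0.66 4170 [194. 192.] [0.383 0.225 0.03 ]
0.52 8583 [103. 387.] [ 0.503 -0.029  0.03 ]
```

View pics/w6b.png

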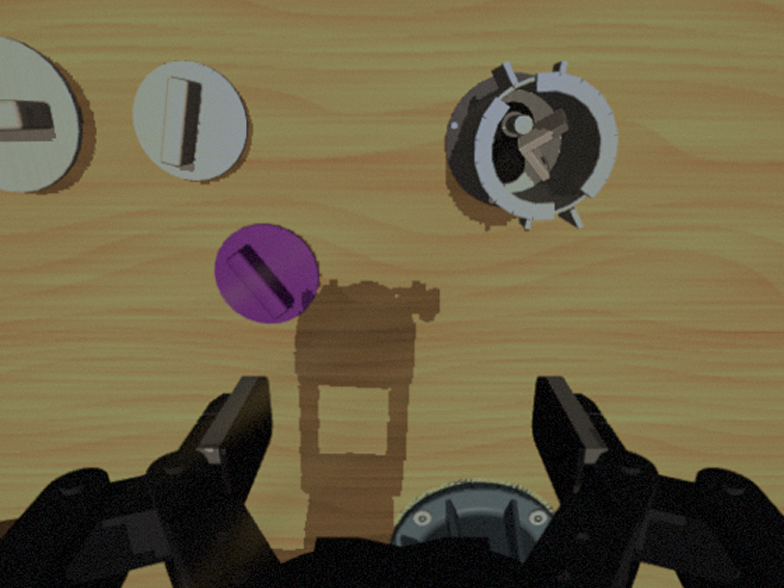

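w6 (1.4x): the mouth at (545,140) shows the foot's stem, the bracket and the dark buffer inside. The small lid is at (190,120) with its bar nearly along world x. Next I move above the lid and measure its bar closely.

```bash
python3 -m creep '[[9,-48.5,22,0,0,0],[9,-48.5,22,0,0,0],[9,-48.5,22,0,0,0],[9,-48.5,22,0,0,0],[0,0,0,0,0,0],[0,0,0,0,0,0]]'
python3 - <<'E'
from can import *
from fit import fit
im,info=snap('wrist','w7.png')
R=[r for r in ctrl.outline_of('wrist','lid')]
for r in R:
    p=at_z(info,r['position'],0.03); print(round(r['confidence'],2),r['region'].sum(),np.round(r['position']),p.round(3))
    if abs(p[0]-.52)<.04 and abs(p[1]-.29)<.04: print(fit('lid',[(info,r['region'])],p,(-.05,.2,-.3)))
P=plane(im,info,.521,.289,.056); cv2.imwrite('pics/p7.png',cv2.cvtColor(cv2.resize(P,(600,600)),cv2.COLOR_RGB2BGR))
s=ctrl.observe();print(s['eef_pos'],s['orientation'])
E
```

```text
t: 17.92
eef_pos: [0.4776, 0.2883, 0.2597]
orientation: [0.0, 1.0, 0.0, -0.001]
force: [0.1, 0.1, -0.4]
opening: 0.0804
gripper_force: 0.0
0.81 13876 [111. 124.] [0.534 0.456 0.03 ]
0.77 5632 [243. 338.] [0.387 0.23  0.03 ]
0.71 7667 [118. 288.] [0.527 0.288 0.03 ]
(array([0.5214, 0.2898, 0.5279]), np.float64(0.025))
0.42 6035 [140. 534.] [0.505 0.028 0.03 ]
[0.47788445 0.28808018 0.26088741] [ 2.19481276e-05  9.99999899e-01 -8.49169101e-05  4.41139402e-04]
```

View pics/p7.png

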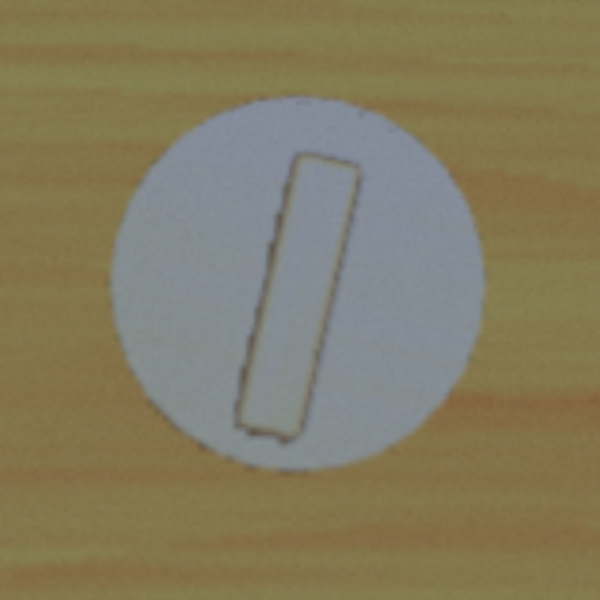

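p7: the bar's top face has corners (298,153), (358,165), (297,440) and (238,428). That puts its centre at (0.5219, 0.2896) with yaw -0.216 rad; the length of about 71 mm matches. Now I grasp it.

```bash
python3 -m creep '[[44,-1.5,20,0,0,0],[0,0,30,0,0,0.108],[0,0,30,0,0,0.108],[0,0,55,0,0,0],[0,0,55,0,0,0],[0,0,30,0,0,0],[0,0,11,0,0,0],[0,0,0,0,0,0],[0,0,0,0,0,0]]' 50 && python3 -m creep '[[0,0,0,0,0,0],[0,0,0,0,0,0],[0,0,0,0,0,0],[0,0,0,0,0,0]]' 0 80
```

```text
t: 19.15
eef_pos: [0.5228, 0.2912, 0.0315]
orientation: [-0.001, 0.994, -0.107, 0.002]
force: [-0.3, -0.6, 0.9]
opening: 0.0501
gripper_force: 0.0
t: 19.65
eef_pos: [0.522, 0.2912, 0.0307]
orientation: [-0.0, 0.994, -0.107, 0.001]
force: [-1.3, -1.3, 6.9]
opening: 0.0167
gripper_force: 79.4
```

```bash
sed -i 's/def fit(name,views,x0,yaws=(0,)):/def fit(name,views,x0,yaws=(0,),z=0):/; s/p\[2\] if len(p)>2 else 0)/p[2] if len(p)>2 else 0,z)/' fit.py; python3 -m creep '[[0,0,-30,0,0,0],[0,0,-50,0,0,0],[0,0,-50,0,0,0],[0,0,-50,0,0,0],[7.6,49.1,0,0,0,0],[7.6,49.1,0,0,0,0],[7.6,49.1,0,0,0,0],[7.6,49.1,0,0,0,0],[7.6,49.1,0,0,0,0],[7.6,49.1,0,0,0,0],[0,0,0,0,0,0]]' && python3 -m creep '[[0,0,0,0,0,-0.182],[0,0,0,0,0,-0.182],[0,0,0,0,0,-0.182],[0,0,0,0,0,-0.183],[0,0,0,0,0,0],[0,0,0,0,0,0],[0,0,0,0,0,0]]'
python3 - <<'E'
from fit import *
im,info=snap('scene','s2.png')
s=ctrl.observe();p0=s['eef_pos'];o=s['orientation'];print(p0,o,2*np.arctan2(o[2],o[1]),s['force'])
for r in ctrl.outline_of('scene','lid'):
    p=at_z(info,r['position'],.2); print(round(r['confidence'],2),r['region'].sum(),np.round(r['position']),p.round(3))
cv2.imwrite('pics/s2c.png',cv2.resize(cv2.cvtColor(im[80:260,130:370],cv2.COLOR_RGB2BGR),None,fx=3.3,fy=3.3,interpolation=cv2.INTER_CUBIC))
E
```

```text
t: 21.02
eef_pos: [0.5027, -0.0095, 0.2092]
orientation: [0.0, 0.994, -0.109, -0.0]
force: [0.5, 0.7, -0.9]
opening: 0.0168
gripper_force: 78.9
t: 21.9
eef_pos: [0.503, -0.0063, 0.2092]
orientation: [-0.0, 0.967, 0.254, -0.0]
force: [0.2, 0.3, -2.3]
opening: 0.0168
gripper_force: 78.9
[ 0.50301239 -0.00643401  0.20925579] [-4.93040387e-05  9.67230295e-01  2.53900678e-01 -1.18134510e-05] 0.5134219335212796 [ 0.64900354 -0.11669726 -1.63402178]
0.83 525 [142. 266.] [0.492 0.087 0.2  ]
0.69 1101 [175. 249.] [ 0.518 -0.016  0.2  ]
```

View pics/s2c.png

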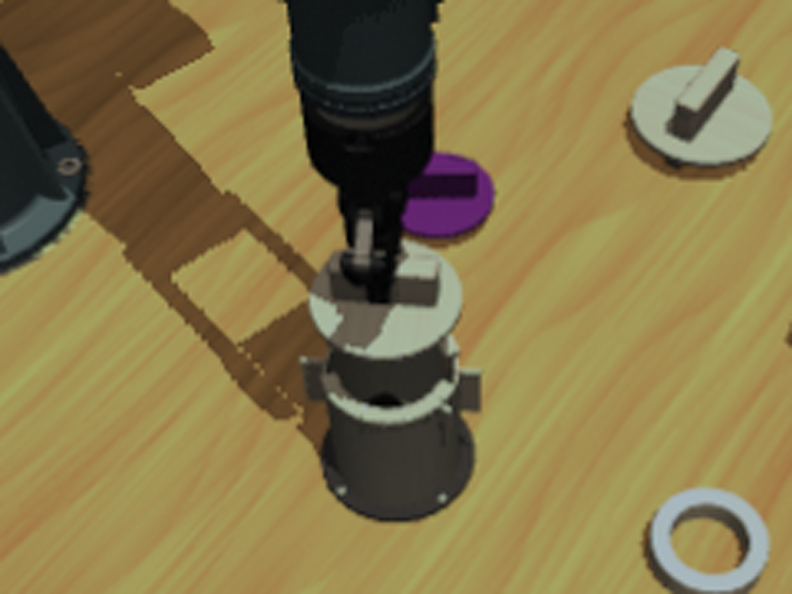

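s2c: the lid is held level above the mouth with its bar in line with the long ribs, at crop (315,378) and (470,388). I'll lower it gently while checking the force.

```bash
python3 -m creep '[[0.9,0.5,25,0,0,0],[0,0,22,0,0,0],[0,0,0,0,0,0],[0,0,5,0,0,0],[0,0,4,0,0,0],[0,0,4,0,0,0],[0,0,0,0,0,0]]'
```

```text
t: 22.88
eef_pos: [0.5039, -0.0066, 0.1491]
orientation: [-0.0, 0.967, 0.255, -0.0]
force: [0.5, 0.4, -2.1]
opening: 0.0167
gripper_force: 78.9
```

```bash
python3 -m creep '[[0,0,3,0,0,0],[0,0,3,0,0,0],[0,0,2.5,0,0,0],[0,0,1.5,0,0,0],[0,0,0,0,0,0]]' && python3 -m creep '[[0,0,0,0,0,0]]'
```

```text
t: 23.5
eef_pos: [0.504, -0.0066, 0.1397]
orientation: [-0.0, 0.967, 0.255, -0.0]
force: [-2.9, 0.3, 3.7]
opening: 0.0164
gripper_force: 79.6
t: 23.62
eef_pos: [0.504, -0.0066, 0.1397]
orientation: [0.0, 0.967, 0.255, -0.0]
force: [-3.0, -0.1, 4.6]
opening: 0.0166
gripper_force: 79.9
```

The cap is seated: z stopped at 0.1397 as expected, with about 6 N of contact. Twisting clockwise to half travel.

```bash
python3 -m creep '[[0,0,0,0,0,0.1],[0,0,0,0,0,0.1],[0,0,0,0,0,0.1],[0,0,0,0,0,0.1],[0,0,0,0,0,0.1],[0,0,0,0,0,0.1],[0,0,0,0,0,0.055],[0,0,0,0,0,0],[0,0,0,0,0,0]]'
python3 - <<'E'
from h import *
im,info=snap('wrist','w9.png')
s=ctrl.observe();o=s['orientation'];print(s['t'],s['eef_pos'],2*np.arctan2(o[2],o[1]),s['force'],s['wrist_torque'])
im,i=snap('scene','s3.png')
for n in('halfway','long'):
    for k in (0,np.pi):
        a=(-.14 if n=='halfway' else .515)+k; print(n,proj(i,[.504+.059*np.cos(a),-.0064+.059*np.sin(a),.123]).round())
cv2.imwrite('pics/s3c.png',cv2.resize(cv2.cvtColor(im[130:240,180:320],cv2.COLOR_RGB2BGR),None,fx=5.4,fy=5.4,interpolation=cv2.INTER_CUBIC))
E
```

```text
t: 24.75
eef_pos: [0.5048, -0.0068, 0.1397]
orientation: [0.0, 0.998, -0.07, 0.001]
force: [1.1, -1.3, 1.7]
opening: 0.0168
gripper_force: 79.4
24.8 [ 0.50478568 -0.00674693  0.13968218] -0.13950476998818706 [2.32368335 0.07471811 1.48616711] [ 0.02491517 -0.27920792 -0.11311735]
halfway [204. 266.]
halfway [177. 231.]
long [192. 272.]
long [188. 224.]
```

View pics/s3c.png

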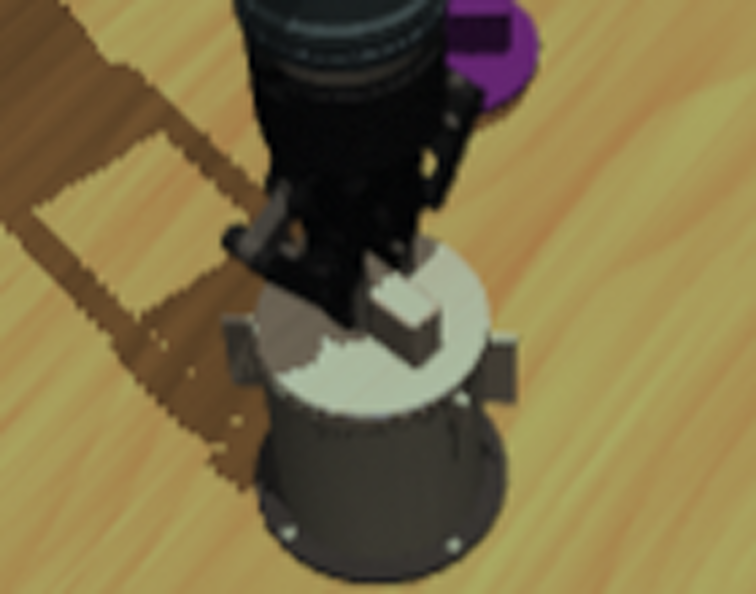

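s3c: the cap sits flush on the rim, and the bar at (405,320) points at the short half-way rib at (462,400). The measured yaw is -0.1395 against a target of -0.14, and the grip holds at 79 N. Handing in.

```bash
python3 -c "
from bench import ctrl
print(ctrl.job_done())"
```

```text
the job is handed in; nothing more can be done
None
```

The job is handed in at about 25 s of the 72 s: all three fittings are in the canister, and the lid is fully seated and twisted clockwise 0.655 rad to the half-way rib, still gripped; I did not go near the screwdriver, tape roll or carton.

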